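# Fit the blue filter and hold the gel viewer's cover at its tipping point

## Task

Set up the gel viewer: its lamp is on, so before the amber cover is raised, take the blue filter slide out of the stand and push it fully home into the slot in the lamp house. Then raise the cover by its handle, without letting it drop or go over backwards, to the tipping point where it stands upright and falls neither way, and finish still gripping the handle and holding it steady there (there is no lid stay; a colleague needs both hands to lay the gel in). Leave the green filter in the stand and the other things on the bench alone.

Things in the scene. Friction and masses are not known exactly. Their poses are not given: they have to be found in the camera images.
- viewer: Gel viewer, fixed, 200 (x) x 160 (y) x 66 mm; origin: centre of its underside. White light table at x -100..+50 mm, 52 mm high, under the amber cover; grey lamp house at its far end, x +50..+100 mm, 66 mm high, with the filter slot open upward. The cover is hinged along the +y side, its handle sticks out over the -y side.
- slot_mouth (a point): Centre of the filter slot's mouth in the top of the lamp house, 66 mm above the bench. The slot runs along the viewer's y (88 mm) and is 10 mm wide along the viewer's x, with a 3 mm lead-in chamfer. Axes as the viewer's.
- slot_floor (a point): Centre of the slot's flat floor, 54 mm below slot_mouth. A slide is fully home when its underside rests here; its shoulders are then flush with the lamp house and only its tab stands out. Axes as the viewer's.
- cover_angle (a joint): Hinge of the amber cover (black frame 146 x 142 x 8 mm; about 0.27 kg with handle), rad. 0 = shut, grows as it is raised; 1.571 = upright = balance point (its weight lies in its own plane through the hinge); stop at 2.05. No stay: released below 1.571 it falls shut, above it falls back; friction (0.006 N m) holds it only within 0.03 rad. Lifting from shut takes 1 to 1.6 N at the handle.
- cover: Amber cover of the viewer: 4 mm amber pane in a black frame, 146 (x) x 142 (y) x 8 mm. Origin: middle of its hinge axis, 58 mm above the bench; x axis = hinge axis (the viewer's x); its y axis points away from the handle, so the frame's edges lie at y = -8 and -150 mm and the handle bar at -195 mm.
- handle (a point): Cover's handle, an aluminium U in the cover's plane: 12 mm round bar along the viewer's x between two arms. Origin: mid-bar, 195 mm from the hinge axis, 45 mm beyond the cover's edge; 58 mm above the bench when shut, 253 upright. y axis points to the hinge. Round black bosses (18 mm) on the bar's ends, 54 mm over both: gripped from above by these, it turns freely between the fingers.
- slide_blue: Blue filter slide, black-framed slab 8 (x) x 86 (y) x 54 (z) mm with blue glass and, centred on top, a blue grip tab 10 (x) x 36 (y) x 30 (z) mm; 84 mm high in all, 0.08 kg. Origin: centre of its underside. Stands upright in one of the stand's two slots.
- slide_green: Green filter slide, same shape as the blue one with green glass and green tab; stands in the stand's other slot and stays there.
- stand: Grey filter stand, fixed, 142 (x) x 128 (y) x 45 mm. Origin: centre of its underside. Two upright slots, each 10 mm wide (x), 88 mm long (y), 35 mm deep, at x = -38 and +38 mm; a slide in it has its underside 10 mm and its tab top 94 mm above the bench.
- tip_box: Pipette tip box with blue base and clear lid, 91 x 123 x 72 mm, standing loose. Origin: centre of its underside. Leave it alone.
- petri_dish: Petri dish with lid, 60 mm across, 15 mm high, loose. Origin: centre of its underside. Leave it alone.
- bench_timer: Small beige timer with buttons, 66 x 66 x 18 mm, loose. Origin: centre of its underside. Leave it alone.
Mind the look-alikes: they are no part of the job. What is shaped like the slide_blue but red is not meant.

How it is judged:
On the way, in this order (a step that is already met when the one before it is completed fails the run):
1. the blue slide is fully home in the lamp house's slot, the cover still shut (z of slide_blue in the frame of slot_floor below 0.003 m and horizontal distance between slide_blue and slot_floor below 0.004 m and value of joint cover_angle below 0.1 rad), for 0.3 s.
2. the cover stands at its tipping point, held by the handle (value of joint cover_angle between 1.471 and 1.671 rad and contact force between the fingers and cover above 0.5 N and distance between the grasp point and handle below 0.045 m), for 0.5 s.
At the end, for the whole second after the job is handed in: Cover still at 1.571 rad within 0.1, fingers on it (over 0.5 N), TCP within 45 mm of the handle's middle; blue slide's underside within 3 mm of the slot floor's height and 4 mm of its centre; green slide moved under 15 mm; tip box, petri dish and timer under 30 mm (all of step 2 and velocity of joint cover_angle between -0.1 and 0.1 rad/s and z of slide_blue in the frame of slot_floor below 0.003 m and horizontal distance between slide_blue and slot_floor below 0.004 m and distance of slide_green from where it was at the start of the episode below 0.015 m and distance of each of tip_box, petri_dish, bench_timer from where it was at the start of the episode below 0.03 m); the arm keeps its last pose, push and grip.
It fails at once if the cover is raised while the blue slide is not home in the slot (value of joint cover_angle above 0.15 rad and (z of slide_blue in the frame of slot_floor above 0.006 m or horizontal distance between slide_blue and slot_floor above 0.01 m)).
It fails at once if the cover goes over backwards (value of joint cover_angle above 1.85 rad).
It fails at once if the cover is dropped (velocity of joint cover_angle below -1.5 rad/s).
It fails at once if the green slide is taken out of the stand (distance of slide_green from where it was at the start of the episode above 0.03 m).
It fails at once if the tip box, petri dish or timer is knocked away (distance of any of tip_box, petri_dish, bench_timer from where it was at the start of the episode above 0.03 m).
It also fails if it takes over 61 s, if anything falls off the work surface, if the arm or the gripper's body presses on something with over 40 N, if the wrist force passes 120 N, or if a joint passes its speed limit or range.

## Robot

A 7-joint arm with a two-finger parallel gripper is mounted at the origin on a cart in front of the work surface, level with it; the furniture and walls round the work are solid. World frame = base frame: x ahead of the robot, y to its left, z up, the work surface at z = 0. Lengths are in m, angles in rad, forces in N, time in s.
With the tool pointing down it reaches from about 0.425 to 0.925 m from the base axis. Payload 6.8 kg.
Tool frame: the origin (TCP) lies between the finger pads, 19 mm behind the fingertips; this is the grasp point; z points along the fingers, y is the line along which they close (so a half turn about z gives the same grasp; the last joint's range is limited). The gripper opens to 85 mm and grips with 20 to 120 N. Pads are 22 mm wide; open, the fingers measure 114 mm over their backs; the gripper's body (76 mm by 85 mm) begins 54 mm behind the grasp point. The pads swing forward as they close: fully open they stand 13 mm farther back than shut.
Start: joints at [1.171, 0.477, 0.022, 1.555, -0.011, 1.109, -0.083], TCP at [0.194, -0.646, 0.25] pointing down, gripper open.
Joint ranges: [-2.96, 2.96], [-0.34, 2.1], [-1.41, 1.46], [0.24, 2.44], [-1.37, 4.51], [0.17, 1.92], [-2.96, 2.96]. Speed limits (rad/s): [2.39, 2.39, 3.14, 3.14, 3.14, 3.14, 3.14].

## Interface

Orientations are given as a unit quaternion [w, x, y, z].
In Python, from station import bot gives the robot as it stands. The module is installed in compiled form; this text tells all that it offers.
- The arm moves only by the shell command python3 -m jog 'ROWS' [OPENING] [FORCE]. ROWS is JSON, a list of rows, each a list of 4 numbers: the shift along the tool's x, y, z in cm, then the turn about the tool's z in rad. In form: [[x, y, z, spin], ...]. A call has 1 to 20 rows; each row is the pose to reach, as a shift and turn from the pose commanded when the call began, along the tool's axes at that moment; what a row does not reach only later rows make up. A row lasts 1/12 s, in which the tool goes at most 41.7 mm and 7.16 degrees, less where a joint would pass 70% of its speed; a pose out of reach is approached as far as the arm can. A call with a gripper value outside its range is refused whole. OPENING is the closure, from -1 (fully open) to 1 (shut), set as the call begins (- or left out, the last holds). The fingers move at their own pace and stop on an object; FORCE is the grip in N (left out, the last holds). Time passes only in rows, so rows that repeat a pose let the fingers close. It gives the time, the measured TCP pose, the force, the opening and the grip force at its end, in the units of the state.
- bot.get_obs(): the state, without advancing time (a new reading comes with each control period).
- bot.read_camera(name): name is "scene" or "top" or "wrist"; returns a dict with "pixels" (480x640x3 uint8, red, green, blue), "depth" (480x640 float32, m along the optical axis (not along the pixel's ray), 0 where there is no reading), "fovy" (degrees; the focal length in pixels is half the picture's height over the tangent of half this angle, whatever the lens; pixels are square), "cx", "cy" (the principal point, pixels), "pose" (4x4, takes a point from camera to world coordinates). Camera axes: x right, y down, z forward; pixel columns grow to the right and rows downward; lengths in m; the calibration is good to about 2 mm. A picture is of the moment at which its call begins.
- bot.hand_in(): hands the job in; it is judged then, once.
The state is a dict: "t": time; "q": joint angles; "joint_vel": joint speeds; "joint_torque": joint torques, N m; "eef_pos": TCP position; "tool_rot": TCP orientation; "contact_force": force on the tool from outside, world axes, zero at the start; "torque": the same for the moment, N m; "gripper_width": opening from 0.0 (shut) to 1.0 (fully open); "grasp_force": force on a finger pad.
Only numpy, scipy, OpenCV 4.12 (cv2) and the standard library are available. Lean on these libraries where they do the work, as an engineer would, in place of code of your own. Each camera call takes 0.05 s, during which the arm holds its last target. There are 200 camera calls.

## Working session

There is one attempt and no reset: what is moved stays moved. The work goes in short steps, Python scripts to look and compute and a shell command to move; the robot and the scene stay as the last step left them, time stands still between calls to the robot, and variables do not carry over. Pictures are saved under pics/ and viewed, at most 10 in all, crops included, and the job is handed in when it is done.

```bash
mkdir -p pics; cat > h.py <<'E'
import numpy as np,cv2,pickle
from station import bot
def grab(n):
    d=bot.read_camera(n); pickle.dump(d,open(f'{n}.pkl','wb')); return d
def load(n): return pickle.load(open(f'{n}.pkl','rb'))
def pt(d,u,v,z=None):
    f=240/np.tan(np.radians(d['fovy'])/2); r=np.array([(u-d['cx'])/f,(v-d['cy'])/f,1])
    P=np.array(d['pose'])
    if z is None: s=d['depth'][int(v),int(u)]
    else: s=(z-P[2,3])/(P[:3,:3]@r)[2]
    return P[:3,:3]@(r*s)+P[:3,3]
E
python3 - <<'E'
from h import *
for n in('top','scene'):
    d=grab(n); cv2.imwrite(f'pics/{n}0.png',d['pixels'][:,:,::-1]); print(n,d['fovy'],np.round(d['pose'],3))
o=bot.get_obs();print(o)
E
```

```text
top 47.20493349901017 [[-0.004 -0.993  0.116  0.307]
 [-1.     0.004 -0.    -0.103]
 [-0.    -0.116 -0.993  1.415]
 [ 0.     0.     0.     1.   ]]
scene 48.36073232196537 [[ 0.496 -0.598  0.63  -0.377]
 [-0.868 -0.347  0.354 -0.55 ]
 [ 0.007 -0.723 -0.691  1.022]
 [ 0.     0.     0.     1.   ]]
{'t': 0.1, 'q': array([ 1.17094906,  0.47773113,  0.02236065,  1.55631732, -0.01148981,
        1.10933218, -0.08311065]), 'joint_vel': array([-1.40031229e-03, -2.55621350e-03, -5.62858415e-04, -1.82216950e-03,
        6.77639731e-05, -1.16958283e-04, -2.13882425e-03]), 'joint_torque': array([ 4.77766778e-03, -5.97757030e+01,  1.61354240e+00, -2.81953937e+01,
        1.27327902e-02,  4.99716887e-03, -1.04128017e-05]), 'eef_pos': array([ 0.19398399, -0.64600774,  0.24912899]), 'tool_rot': array([-8.08039450e-04,  9.89379078e-01,  1.45355946e-01, -1.88604553e-04]), 'contact_force': array([ 0.93580852, -0.36447033,  0.43769237]), 'torque': array([-0.03785894,  0.06181107, -0.03179392]), 'grasp_force': 0.0, 'gripper_width': 0.9978129835391404}
```

View pics/top0.png

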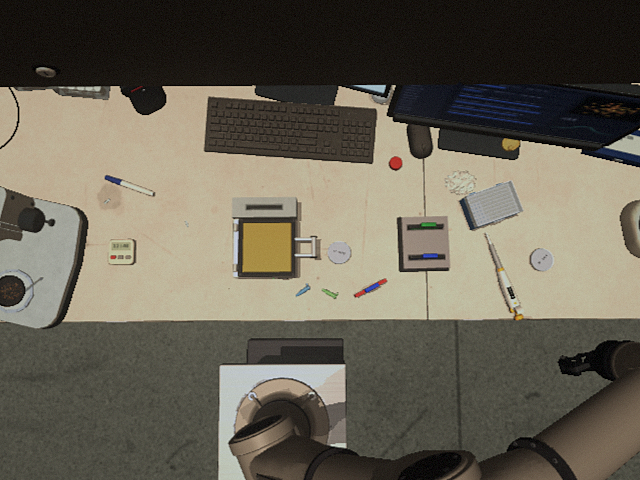

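View pics/scene0.png

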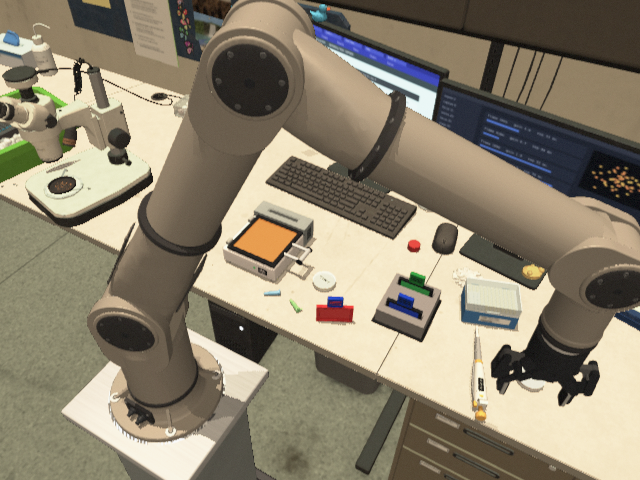

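Top view: the viewer is at about (266,238), with its slot at (264,207) and its handle at (313,247). The stand is at (424,243), with a blue tab at (430,256) and a green one at (428,225). Two slides have blue tabs: the one in the stand's near slot (430,256), and a red-framed one loose on the bench (370,288). The one in the stand fits the description; I'll check it in a crop.

```bash
python3 - <<'E'
from h import *
d=load('top'); p=d['pixels'][:,:,::-1]
a=cv2.resize(p[190:290,225:335],None,fx=7,fy=7,interpolation=cv2.INTER_CUBIC)
b=cv2.resize(p[205:305,345:460],None,fx=5,fy=5,interpolation=cv2.INTER_CUBIC)
cv2.imwrite('pics/c1.png',cv2.resize(p[192:287,225:330],None,fx=6,fy=6,interpolation=cv2.INTER_CUBIC))
cv2.imwrite('pics/c2.png',cv2.resize(p[205:300,350:455],None,fx=6,fy=6,interpolation=cv2.INTER_CUBIC))
E
```

```text
(no output)
```

View pics/c1.png

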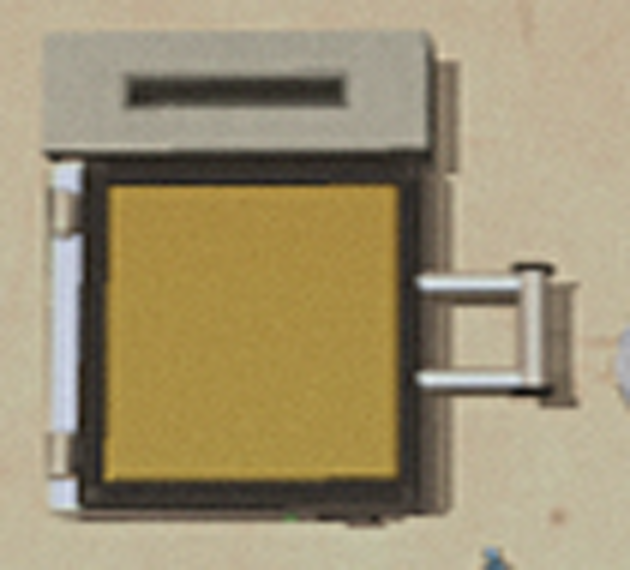

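View pics/c2.png

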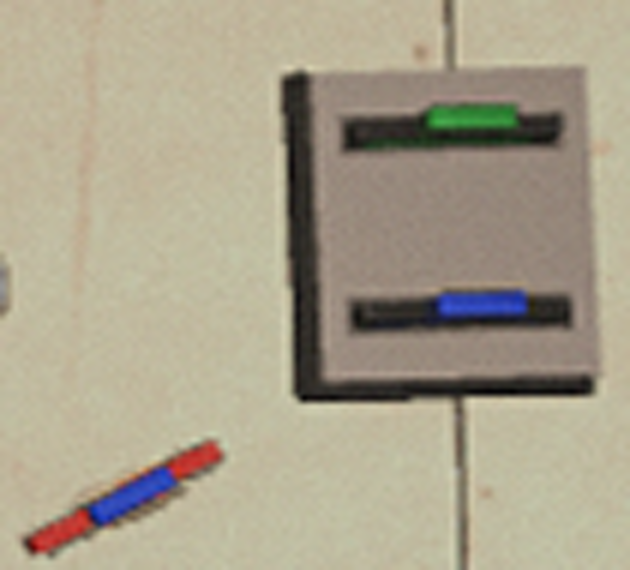

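```bash
python3 - <<'E'
from h import *
d=load('top')
c=lambda x,y,ox,oy,z=None:pt(d,ox+x/6-.42,oy+y/6-.42,z)
f=lambda n,v:print(n,np.round(v,4))
V=[c(x,y,225,192,.066) for x,y in((43,32),(432,32),(432,150),(43,152))]
for v in V:f('lamp',v)
f('slot L',c(125,91,225,192,.066));f('slot R',c(346,91,225,192,.066))
f('slotc',c(235.5,91,225,192,.066))
f('handle',c(533,328,225,192,.058));f('boss1',c(533,268,225,192,.058));f('boss2',c(539,390,225,192,.058))
for x,y in((310,75),(585,68),(597,375),(323,380)):f('stand',c(x,y,350,205,.045))
f('slotB L',c(350,312,350,205,.045));f('slotB R',c(572,312,350,205,.045))
f('tab',c(482,303,350,205,.094));f('tab L',c(439,303,350,205,.094));f('tab R',c(526,302,350,205,.094))
f('tabdepth',c(482,303,350,205)); f('lampdepth',c(235,130,225,192)); f('petri',pt(d,340,252));f('green',c(472,117,350,205,.094))
f('barD',c(533,328,225,192))
from scipy.spatial.transform import Rotation as R
o=bot.get_obs();q=o['tool_rot'];M=R.from_quat([*q[1:],q[0]]).as_matrix();print(np.round(M,3))
E
```

```text
lamp [0.568  0.1214 0.066 ]
lamp [ 0.5672 -0.0403  0.066 ]
lamp [ 0.5176 -0.0403  0.066 ]
lamp [0.5175 0.1207 0.066 ]
slot L [0.5429 0.087  0.066 ]
slot R [ 0.5425 -0.0046  0.066 ]
slotc [0.5427 0.0412 0.066 ]
handle [ 0.4442 -0.0818  0.058 ]
boss1 [ 0.4692 -0.0819  0.058 ]
boss2 [ 0.4185 -0.0842  0.058 ]
stand [ 0.5184 -0.3033  0.045 ]
stand [ 0.5209 -0.419   0.045 ]
stand [ 0.3918 -0.42    0.045 ]
stand [ 0.3902 -0.306   0.045 ]
slotB L [ 0.4185 -0.3179  0.045 ]
slotB R [ 0.4181 -0.4104  0.045 ]
tab [ 0.4179 -0.3634  0.094 ]
tab L [ 0.418  -0.3461  0.094 ]
tab R [ 0.4182 -0.3811  0.094 ]
tabdepth [ 0.4182 -0.364   0.0908]
lampdepth [0.5266 0.0414 0.0644]
petri [ 0.4339 -0.1493  0.0098]
green [ 0.4934 -0.3614  0.094 ]
barD [ 0.4435 -0.0819  0.0651]
[[ 0.958  0.288 -0.001]
 [ 0.288 -0.958  0.002]
 [-0.    -0.002 -1.   ]]
```

The crop confirms it: the slide in the near slot has a black frame with a blue tab (crop 482,303), while the red-framed one lies on the bench. The measurements fit the given sizes: lamp house 50 x 161 mm, tab 35 mm, bosses about 51 mm apart, slots 75.5 mm apart. I'll move above the blue tab.

```bash
python3 -m jog '[[5,-3.5,0,-0.12],[10,-7,1,-0.24],[14,-10,2,-0.36],[18,-13,3,-0.48],[22,-15,4,-0.6],[25,-17,5,-0.72],[27,-19,6,-0.84],[29,-20.2,7,-0.96],[29.6,-20.7,8,-1.08],[29.6,-20.7,8,-1.2],[29.6,-20.7,8,-1.29],[29.6,-20.7,8,-1.29],[29.6,-20.7,8,-1.29],[29.6,-20.7,8,-1.29]]' 0 25
python3 - <<'E'
from h import *
d=grab('wrist'); cv2.imwrite('pics/w1.png',d['pixels'][:,:,::-1]); o=bot.get_obs();print(o['eef_pos'],o['q'],o['gripper_width'],np.round(d['pose'],3))
E
```

```text
t: 1.27
eef_pos: [0.4177, -0.3636, 0.17]
tool_rot: [0.0, 0.705, 0.71, -0.0]
contact_force: [-0.4, -0.8, 0.6]
gripper_width: 0.496
grasp_force: 0.0
[ 0.41776898 -0.36366097  0.17008799] [ 0.89103247  0.39633278 -0.35834669  1.90462461  0.17823662  0.871152
  0.45045648] 0.49890669886987526 [[ 1.     0.005  0.002  0.417]
 [ 0.005 -0.949 -0.316 -0.282]
 [ 0.     0.316 -0.949  0.294]
 [ 0.     0.     0.     1.   ]]
```

View pics/w1.png

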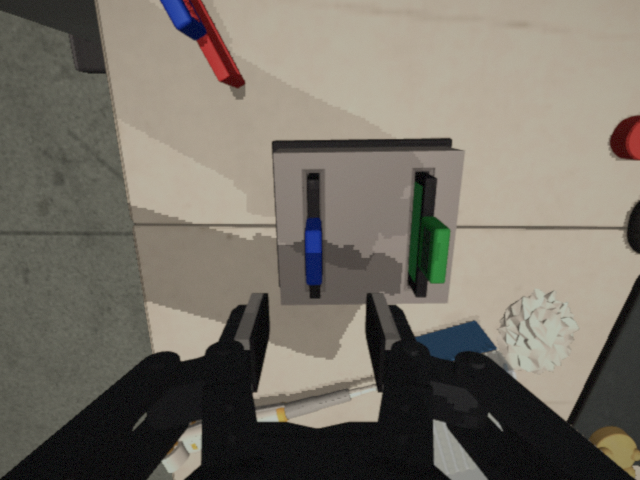

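The wrist view shows the blue tab, in its black frame, at (314,250), just ahead of the fingers; the green slide is to the right at (432,250).

```bash
python3 - <<'E'
from h import *
d=load('wrist')
for u,v in((314,220),(314,250),(314,283),(306,252),(321,252)):print(u,v,np.round(pt(d,u,v,.094),4),np.round(pt(d,u,v),4))
print(np.round(pt(d,314,178,.064),4),np.round(pt(d,314,295,.064),4))
E
```

```text
314 220 [ 0.4159 -0.3384  0.094 ] [ 0.4157 -0.3446  0.0721]
314 250 [ 0.4159 -0.3569  0.094 ] [ 0.4159 -0.3569  0.0941]
314 283 [ 0.416  -0.3785  0.094 ] [ 0.416  -0.3785  0.0941]
306 252 [ 0.4112 -0.3582  0.094 ] [ 0.4112 -0.3581  0.0943]
321 252 [ 0.4201 -0.3582  0.094 ] [ 0.4202 -0.3612  0.0861]
[ 0.4156 -0.3189  0.064 ] [ 0.4158 -0.4024  0.064 ]
```

```bash
python3 -m jog '[[0.15,-0.1,3,0],[0.15,-0.1,6,0],[0.15,-0.1,7.5,0],[0.15,-0.1,8.3,0],[0.15,-0.1,8.3,0],[0.15,-0.1,8.3,0]]' 0 25
python3 -m jog '[[0,0,0,0],[0,0,0,0],[0,0,0,0],[0,0,0,0],[0,0,0,0],[0,0,0,0]]' 1 40
```

```text
t: 1.82
eef_pos: [0.4174, -0.3619, 0.0874]
tool_rot: [0.0, 0.704, 0.711, 0.0]
contact_force: [0.7, -0.0, -1.3]
gripper_width: 0.499
grasp_force: 0.0
t: 2.32
eef_pos: [0.4168, -0.3622, 0.0882]
tool_rot: [0.0, 0.703, 0.711, -0.001]
contact_force: [-2.5, 0.6, 6.9]
gripper_width: 0.105
grasp_force: 39.1
```

```bash
python3 -m jog '[[0,0,-1,0],[0,0,-2.5,0],[0,0,-5,0],[0,0,-8,0],[0,0,-10,0],[0,0,-10,0],[0,0,-10,0]]'
python3 - <<'E'
from h import *
d=grab('wrist'); cv2.imwrite('pics/w2.png',d['pixels'][:,:,::-1]); o=bot.get_obs();print(o['eef_pos'],o['tool_rot'],o['gripper_width'])
E
```

```text
t: 2.9
eef_pos: [0.4179, -0.3621, 0.1889]
tool_rot: [0.002, 0.703, 0.711, 0.0]
contact_force: [-0.4, 0.5, -0.7]
gripper_width: 0.109
grasp_force: 39.3
[ 0.41702264 -0.36156726  0.18742171] [ 4.26104362e-04  7.03262105e-01  7.10930538e-01 -1.57744465e-05] 0.11404205260719365
```

View pics/w2.png

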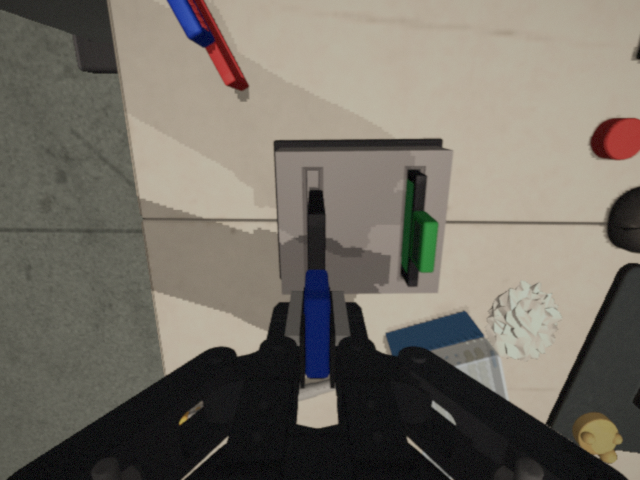

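The slide is gripped straight: frame end at (317,190), front edge of the tab at (317,270), and the near slot is now empty. Next I'll move to just short of the lamp house and look at the slot with the same camera.

```bash
python3 -m jog '[[1,0,-2,0],[4,1,-3,0],[7.5,2.5,-3,0],[11,4,-3,0],[14.5,5.5,-3,0],[18,7,-3,0],[21.5,8.5,-3,0],[25,10,-3,0],[28,11,-3,0],[30.5,12,-3,0],[32.2,12.7,-3,0],[33,12.95,-3,0.01],[33,12.95,-3,0.01],[33,12.95,-3,0.01],[33,12.95,-3,0.01]]'
python3 - <<'E'
from h import *
d0=load('wrist'); print('end',pt(d0,317,190,.163),'tab',pt(d0,317,270,.193))
d=grab('wrist'); cv2.imwrite('pics/w3.png',d['pixels'][:,:,::-1]); o=bot.get_obs();print(o['eef_pos'],o['tool_rot'],o['gripper_width'])
E
```

```text
t: 4.2
eef_pos: [0.5422, -0.0314, 0.2161]
tool_rot: [-0.001, 0.707, 0.707, -0.001]
contact_force: [0.6, -0.4, -0.4]
gripper_width: 0.104
grasp_force: 39.2
end [ 0.41749567 -0.30970516  0.163     ] tab [ 0.41761464 -0.33321046  0.193     ]
[ 0.54230308 -0.0316518   0.21630575] [-3.15142763e-04  7.07337440e-01  7.06875595e-01 -7.34358518e-04] 0.10635984065654233
```

View pics/w3.png

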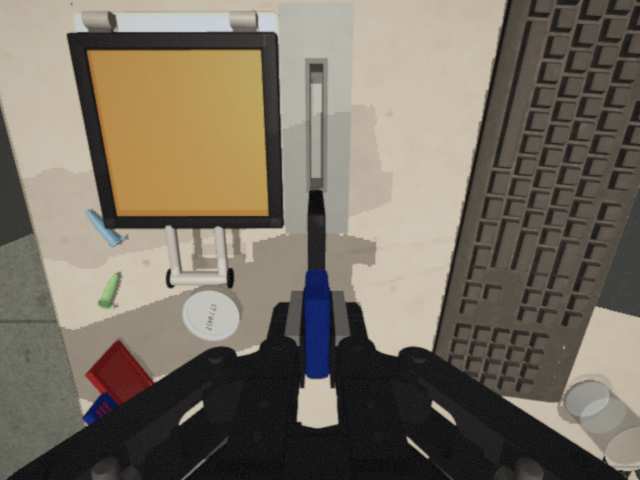

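The slot, inner mouth plus chamfer, spans about (317,58) to (317,192). The slide's end shows at (317,192). I'll check the grasp offset against depth.

```bash
python3 - <<'E'
from h import *
d=load('wrist'); e=np.array([.5423,-.0316,.2163])
for v in (186,190,194,198,210,230,250,262,268,272,276,285,300,320,340,360,375): p=pt(d,317,v); print(v,np.round(p-e,4))
print('slot')
for u,v in((317,59),(317,66),(317,178),(317,188),(308,120),(327,120),(312,120),(323,120)): print(u,v,np.round(pt(d,u,v,.066),4),d['depth'][v,u],np.round(pt(d,u,v),4))
c=cv2.resize(d['pixels'][40:300,285:350,::-1],None,fx=3,fy=3,interpolation=cv2.INTER_CUBIC)
c2=np.hstack([c[:390],c[390:]]);cv2.imwrite('pics/w3c.png',c2)
E
```

```text
186 [-0.0003  0.0297 -0.161 ]
190 [-0.0001  0.0428 -0.0767]
194 [-0.0001  0.0428 -0.0656]
198 [-0.0001  0.0428 -0.0554]
210 [-0.0001  0.0427 -0.0308]
230 [-0.0001  0.0356 -0.0239]
250 [-0.0001  0.0262 -0.0244]
262 [-0.0001  0.0207 -0.0239]
268 [-0.0001  0.0175 -0.0247]
272 [-0.0001  0.0176 -0.02  ]
276 [-0.0001  0.0175 -0.016 ]
285 [-0.0001  0.018  -0.0063]
300 [-0.0001  0.0178  0.0057]
320 [-0.0001  0.0099  0.0066]
340 [-0.0001  0.0011  0.0064]
360 [-0.0001 -0.008   0.0064]
375 [-0.0001 -0.0157  0.0057]
slot
317 59 [0.5422 0.0884 0.066 ] 0.24752483 [0.5422 0.0883 0.0665]
317 66 [0.5422 0.084  0.066 ] 0.26492277 [0.5421 0.0861 0.0489]
317 178 [0.542  0.0062 0.066 ] 0.32318467 [ 0.5419 -0.0017  0.0167]
317 188 [ 0.542  -0.0015  0.066 ] 0.28003034 [ 0.542  -0.0022  0.0624]
308 120 [0.5356 0.0483 0.066 ] 0.2629958 [0.5355 0.0483 0.0635]
327 120 [0.5494 0.0483 0.066 ] 0.260112 [0.5494 0.0483 0.0665]
312 120 [0.5385 0.0483 0.066 ] 0.31146592 [0.5377 0.048  0.0125]
323 120 [0.5465 0.0483 0.066 ] 0.26378232 [0.5465 0.0483 0.0627]
```

View pics/w3c.png

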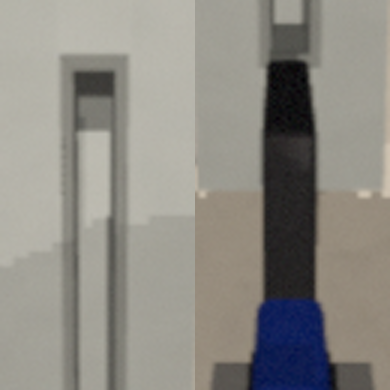

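The slide is centred on the TCP to within 0.2 mm, with its underside 78 mm below it. The slot centre is at about (0.542, 0.042). I'll move over it and lower to just above the mouth.

```bash
python3 -m jog '[[2,0,0,0],[5,0,0,0],[7,0,0,0],[7.35,0,0,0],[7.35,0,2,0],[7.35,0,4,0],[7.35,0,6,0],[7.35,0,6.6,0],[7.35,0,6.6,0],[7.35,0,6.6,0],[7.35,0,6.6,0]]'
python3 - <<'E'
from h import *
from scipy.spatial.transform import Rotation as R
import time
for i in range(3):
    d=grab('wrist'); o=bot.get_obs();q=o['tool_rot'];print(o['eef_pos'],R.from_quat([*q[1:],q[0]]).as_matrix()[:2,0])
e=o['eef_pos']
for v in (200,205,210,250): print(np.round(pt(d,317,v)-e,4))
E
```

```text
t: 5.17
eef_pos: [0.5437, 0.043, 0.1522]
tool_rot: [0.001, 0.707, 0.707, 0.001]
contact_force: [-0.7, 0.2, -0.6]
gripper_width: 0.106
grasp_force: 39.1
[0.54380532 0.04313727 0.1522674 ] [-4.79360723e-04  9.99999883e-01]
[0.54374675 0.04324301 0.15220523] [-5.91486767e-04  9.99999819e-01]
[0.54361134 0.04326531 0.15210367] [-7.06343026e-04  9.99999751e-01]
[ 0.0003  0.0426 -0.0506]
[ 0.0003  0.0426 -0.0396]
[ 0.0003  0.0427 -0.0298]
[ 0.0002  0.0262 -0.0236]
```

```bash
python3 -m jog '[[-0.13,-0.13,0,0],[-0.13,-0.13,0.4,0],[-0.13,-0.13,0.8,0],[-0.13,-0.13,1.2,0],[-0.13,-0.13,1.6,0],[-0.13,-0.13,2,0],[-0.13,-0.13,2.4,0],[-0.13,-0.13,2.4,0]]'
```

```text
t: 5.98
eef_pos: [0.5412, 0.042, 0.126]
tool_rot: [-0.0, 0.707, 0.708, -0.0]
contact_force: [0.1, -0.1, -0.3]
gripper_width: 0.11
grasp_force: 39.1
```

```bash
python3 -m jog '[[0,0,0.5,0],[0,0,1,0],[0,0,1.5,0],[0,0,2,0],[0,0,2.5,0],[0,0,3,0],[0,0,3.4,0],[0,0,3.7,0],[0,0,3.8,0],[0,0,3.8,0]]'
```

```text
t: 6.82
eef_pos: [0.5415, 0.0421, 0.0902]
tool_rot: [0.0, 0.707, 0.707, -0.0]
contact_force: [-5.2, -0.2, 13.4]
gripper_width: 0.112
grasp_force: 41.6
```

Contact is at the expected depth, with 13 N. I'll release, back off upward and check.

```bash
python3 -m jog '[[0,0,0,0],[0,0,0,0],[0,0,0,0],[0,0,0,0]]' 0
python3 -m jog '[[0,0,-2,0],[0,0,-5,0],[-4,0,-8,0],[-8,0,-11,0],[-8,0,-11,0],[-8,0,-11,0]]'
python3 - <<'E'
from h import *
d=grab('wrist');o=bot.get_obs();print(o['eef_pos'],o['contact_force'])
cv2.imwrite('pics/w4.png',d['pixels'][:,:,::-1])
E
```

```text
t: 7.15
eef_pos: [0.5416, 0.042, 0.0889]
tool_rot: [-0.0, 0.707, 0.707, 0.0]
contact_force: [-0.5, -0.5, 0.3]
gripper_width: 0.497
grasp_force: 0.0
t: 7.65
eef_pos: [0.5433, -0.0427, 0.2015]
tool_rot: [0.002, 0.709, 0.705, 0.001]
contact_force: [-0.2, 0.6, 0.2]
gripper_width: 0.499
grasp_force: 0.0
[ 0.54240718 -0.04007748  0.2000091 ] [ 0.44125925 -0.14348182 -0.8581622 ]
```

View pics/w4.png

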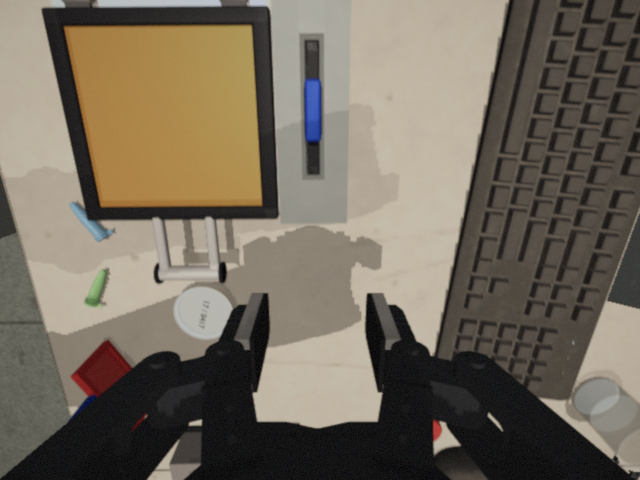

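The slide stands in the slot with its tab at (313,110), frame ends at (312,40) and (313,174). The handle's bosses are at (158,273) and (222,272). I'll measure both.

```bash
python3 - <<'E'
from h import *
d=load('wrist')
for u,v in((312,50),(313,70),(313,155),(313,168),(312,95),(340,60),(340,200)):print('z',u,v,np.round(pt(d,u,v),4))
for u,v in((158,273),(190,272),(222,272),(165,273),(215,272)):print(u,v,np.round(pt(d,u,v),4),np.round(pt(d,u,v,.062),4))
E
```

```text
z 312 50 [0.5416 0.0798 0.0675]
z 313 70 [0.5421 0.0681 0.0665]
z 313 155 [0.5415 0.0131 0.0647]
z 313 168 [0.5414 0.0041 0.0653]
z 312 95 [0.5415 0.0511 0.098 ]
z 340 60 [0.5598 0.0739 0.0668]
z 340 200 [ 0.5611 -0.0193  0.0664]
158 273 [ 0.4179 -0.0773  0.0647] [ 0.4166 -0.0785  0.062 ]
190 272 [ 0.4428 -0.0773  0.0634] [ 0.4422 -0.0779  0.062 ]
222 272 [ 0.4678 -0.0781  0.0621] [ 0.4678 -0.0782  0.062 ]
165 273 [ 0.422  -0.0788  0.0615] [ 0.4222 -0.0786  0.062 ]
215 272 [ 0.4625 -0.0777  0.0629] [ 0.4622 -0.0781  0.062 ]
```

The shoulders read flush within noise. To be sure the slide is home, I'll press on the tab with the fingers shut.

```bash
python3 -m jog '[[4,0,0,0],[8.2,0,0,0],[8.2,0,2,0],[8.2,0,5,0],[8.2,0,7.5,0],[8.2,0,7.9,0],[8.2,0,8.2,0],[8.2,0,8.5,0],[8.2,0,8.7,0],[8.2,0,8.7,0]]' 1
```

```text
t: 8.53
eef_pos: [0.5421, 0.0452, 0.1148]
tool_rot: [0.0, 0.707, 0.708, 0.0]
contact_force: [-7.0, -0.8, 14.7]
gripper_width: 0.002
grasp_force: 7.4
```

Contact at TCP z = 0.1148 puts the tab top at 0.096, so the slide is fully home. On to the handle.

```bash
python3 -m jog '[[0,0,-3,0],[0,0,-6,0],[-2,-2,-6,0],[-5,-4,-6,0],[-8,-6.5,-6,0],[-11,-9,-6,0],[-12.5,-9.9,-6,0],[-12.5,-9.9,-5,0],[-12.5,-9.9,-5,0],[-12.5,-9.9,-5,0],[-12.5,-9.9,-5,0],[-12.5,-9.9,-5,0]]' -1
python3 - <<'E'
from h import *
for i in range(2):o=bot.get_obs();print(o['eef_pos'],o['tool_rot']);d=grab('wrist')
cv2.imwrite('pics/w5.png',d['pixels'][:,:,::-1])
E
```

```text
t: 9.53
eef_pos: [0.4438, -0.0798, 0.1625]
tool_rot: [0.0, 0.706, 0.708, 0.001]
contact_force: [-0.8, -0.4, -0.2]
gripper_width: 0.998
grasp_force: 0.0
[ 0.44382406 -0.07981778  0.16249076] [2.48345209e-04 7.05967843e-01 7.08243582e-01 6.08616519e-04]
[ 0.44364974 -0.07996538  0.16237885] [1.83180951e-04 7.06065610e-01 7.08146219e-01 5.03478906e-04]
```

View pics/w5.png

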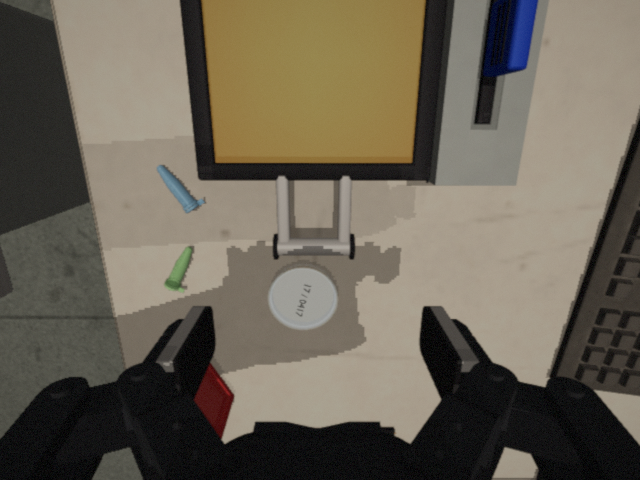

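The handle bar is centred at (314,246), with its bosses at (276,247) and (353,247). The fingers are open to either side of it.

```bash
python3 - <<'E'
from h import *
d=load('wrist')
for u,v in((276,247),(314,246),(353,247),(314,241),(314,252)):print(np.round(pt(d,u,v),4),np.round(pt(d,u,v,.06),4))
E
```

```text
[ 0.417  -0.0789  0.0657] [ 0.4163 -0.0809  0.06  ]
[ 0.4418 -0.0788  0.064 ] [ 0.4418 -0.0802  0.06  ]
[ 0.4673 -0.0787  0.066 ] [ 0.468  -0.0809  0.06  ]
[ 0.4418 -0.0764  0.0608] [ 0.4418 -0.0767  0.06  ]
[ 0.4418 -0.0829  0.0643] [ 0.4418 -0.0845  0.06  ]
```

```bash
python3 -m jog '[[0,-0.15,2.5,0],[0,-0.15,5,0],[0,-0.15,7.5,0],[0,-0.15,9.5,0],[0,-0.15,10.5,0],[0,-0.15,10.5,0],[0,-0.15,10.5,0]]' -1
python3 -m jog '[[0,0,0,0],[0,0,0,0],[0,0,0,0],[0,0,0,0],[0,0,0,0],[0,0,0,0]]' 1 30
```

```text
t: 10.22
eef_pos: [0.4415, -0.0807, 0.0571]
tool_rot: [-0.0, 0.706, 0.708, -0.0]
contact_force: [-0.5, 0.0, 0.3]
gripper_width: 1.001
grasp_force: 0.0
t: 10.72
eef_pos: [0.4415, -0.0813, 0.0582]
tool_rot: [0.001, 0.707, 0.707, 0.0]
contact_force: [-3.7, -0.6, 8.7]
gripper_width: 0.633
grasp_force: 30.3
```

The grip measures 53.8 mm across the bosses, as given. I'll raise the cover along the arc, first to about 0.78 rad.

```bash
python3 -m jog '[[0.03,0,-1.17,0],[0.14,0,-2.33,0],[0.32,0,-3.49,0],[0.56,0,-4.64,0],[0.87,0,-5.76,0],[1.25,0,-6.87,0],[1.69,0,-7.95,0],[2.2,0,-9,0],[2.77,0,-10.03,0],[3.41,0,-11.01,0],[4.1,0,-11.96,0],[4.84,0,-12.86,0],[5.64,0,-13.71,0],[5.64,0,-13.71,0],[5.64,0,-13.71,0]]'
python3 - <<'E'
from h import *
d=grab('wrist');o=bot.get_obs();print(o['eef_pos'],o['contact_force'],o['gripper_width'])
cv2.imwrite('pics/w6.png',d['pixels'][:,:,::-1])
E
```

```text
t: 11.97
eef_pos: [0.4413, -0.0246, 0.1945]
tool_rot: [0.001, 0.707, 0.708, 0.0]
contact_force: [1.3, -1.2, -0.9]
gripper_width: 0.626
grasp_force: 32.7
[ 0.44134259 -0.02499783  0.19417891] [ 1.65285218 -1.68432006 -0.33982269] 0.6272933671582307
```

```bash
python3 -m jog '[[0.85,0,-0.81,0],[1.74,0,-1.56,0],[2.68,0,-2.26,0],[3.66,0,-2.9,0],[4.67,0,-3.49,0],[5.72,0,-4,0],[6.8,0,-4.46,0],[7.9,0,-4.85,0],[9.02,0,-5.18,0],[10.17,0,-5.43,0],[11.13,0,-5.59,0],[12.09,0,-5.71,0],[12.87,0,-5.76,0],[13.46,0,-5.78,0],[13.86,0,-5.79,0],[13.86,0,-5.79,0],[13.86,0,-5.79,0],[13.86,0,-5.79,0]]'
python3 - <<'E'
from h import *
d=grab('top');o=bot.get_obs();print(o['eef_pos'],o['contact_force'],o['gripper_width'],o['grasp_force'])
d=grab('wrist');f=d['depth']
P=np.array([[pt(d,u,v) for u in range(0,640,4)] for v in range(0,480,4)]).reshape(-1,3)
m=(P[:,2]>.08)&(abs(P[:,0]-.442)<.08)&(P[:,1]>0)&(P[:,2]<.26);Q=P[m]
for z in np.arange(.08,.26,.015):
    k=abs(Q[:,2]-z)<.0075
    if k.any():print(round(z,3),k.sum(),np.round(np.percentile(Q[k,1],[5,25,50,75,95]),3),np.round([Q[k,0].min(),Q[k,0].max()],3))
s=load('scene') ; d=grab('scene')
P=np.array([[pt(d,u,v) for u in range(0,640,2)] for v in range(0,480,2)]).reshape(-1,3)
m=(P[:,2]>.07)&(abs(P[:,0]-.442)<.08)&(P[:,1]>0.03)&(P[:,1]<.2)&(P[:,2]<.26);Q=P[m];print('scene')
for z in np.arange(.08,.26,.015):
    k=abs(Q[:,2]-z)<.0075
    if k.any():print(round(z,3),k.sum(),np.round(np.percentile(Q[k,1],[5,25,50,75,95]),3),np.round([Q[k,0].min(),Q[k,0].max()],3))
E
```

```text
t: 13.52
eef_pos: [0.4411, 0.1143, 0.2523]
tool_rot: [-0.0, 0.707, 0.708, 0.0]
contact_force: [1.5, -1.3, 5.3]
gripper_width: 0.627
grasp_force: 33.0
[0.44113347 0.11424714 0.25225313] [ 1.4173594  -2.08643558  6.63956021] 0.6226636027518871 32.9910546541214
0.08 13 [0.114 0.115 0.117 0.117 0.117] [0.369 0.511]
0.095 77 [0.114 0.115 0.115 0.115 0.116] [0.372 0.512]
0.11 65 [0.114 0.114 0.114 0.114 0.116] [0.371 0.511]
0.125 85 [0.113 0.113 0.114 0.114 0.115] [0.37  0.512]
0.14 99 [0.113 0.113 0.113 0.113 0.115] [0.371 0.51 ]
0.155 117 [0.112 0.112 0.113 0.113 0.115] [0.369 0.513]
0.17 170 [0.111 0.112 0.112 0.112 0.114] [0.37  0.513]
0.185 181 [0.111 0.111 0.112 0.112 0.113] [0.369 0.513]
0.2 185 [0.11  0.112 0.113 0.113 0.113] [0.369 0.512]
0.215 179 [0.107 0.108 0.11  0.112 0.112] [0.369 0.512]
0.23 39 [0.109 0.111 0.112 0.112 0.112] [0.417 0.465]
0.245 116 [0.11  0.111 0.119 0.125 0.125] [0.401 0.48 ]
scene
0.08 41 [0.109 0.11  0.112 0.112 0.115] [0.367 0.514]
0.095 39 [0.109 0.111 0.111 0.112 0.116] [0.367 0.504]
0.11 39 [0.109 0.11  0.112 0.113 0.114] [0.368 0.505]
0.125 39 [0.107 0.109 0.11  0.111 0.112] [0.364 0.507]
0.14 42 [0.107 0.109 0.11  0.11  0.112] [0.366 0.506]
0.155 41 [0.107 0.108 0.109 0.11  0.112] [0.365 0.51 ]
0.17 45 [0.107 0.108 0.109 0.11  0.112] [0.367 0.508]
0.185 43 [0.107 0.108 0.109 0.11  0.111] [0.367 0.51 ]
0.2 50 [0.104 0.106 0.107 0.109 0.113] [0.367 0.511]
0.215 18 [0.105 0.106 0.108 0.109 0.113] [0.369 0.498]
0.23 8 [0.104 0.105 0.105 0.109 0.111] [0.417 0.458]
0.245 20 [0.102 0.104 0.105 0.109 0.121] [0.401 0.468]
```

Both cameras put the cover at about 1.54 rad, a touch short of upright. I'll nudge 5 mm and re-measure, along with the slide and the green tab.

```bash
python3 -m jog '[[0.15,0,-0.03,0],[0.3,0,-0.05,0],[0.45,0,-0.05,0],[0.5,0,-0.05,0],[0.5,0,-0.05,0],[0.5,0,-0.05,0],[0.5,0,-0.05,0],[0.5,0,-0.05,0]]'
python3 - <<'E'
from h import *
o=bot.get_obs();print(o['eef_pos'],o['contact_force'],o['gripper_width'],o['grasp_force'])
for n in('wrist','scene'):
    d=grab(n)
    P=np.array([[pt(d,u,v) for u in range(0,640,2)] for v in range(0,480,2)]).reshape(-1,3)
    Q=P[(P[:,2]>.09)&(abs(P[:,0]-.442)<.055)&(abs(P[:,1]-.113)<.02)&(P[:,2]<.19)]
    s=np.polyfit(Q[:,2],Q[:,1],1);print(n,len(Q),'angle',1.5708+s[0])
    B=P[(abs(P[:,0]-.542)<.008)&(abs(P[:,1]-.042)<.02)&(P[:,2]>.08)&(P[:,2]<.12)];print('tab',len(B),B.max(0) if len(B) else '',B.mean(0) if len(B) else '')
E
```

```text
t: 14.33
eef_pos: [0.4411, 0.1188, 0.2523]
tool_rot: [-0.0, 0.707, 0.707, 0.0]
contact_force: [4.9, -1.5, -2.1]
gripper_width: 0.624
grasp_force: 32.2
[0.44109593 0.11876787 0.25233802] [ 4.86349888 -1.54036762 -2.07843347] 0.6236267908713988 32.225715816020966
wrist 2109 angle 1.5580002487305937
tab 88 [0.54428813 0.04694399 0.09760493] [0.5381769  0.03585661 0.0940622 ]
scene 207 angle 1.5549414151348349
tab 15 [0.54263355 0.05874161 0.09993166] [0.53801084 0.04033383 0.09059946]
```

Both cameras now read about 1.556 rad, 0.015 short of upright and steady, with the grip at 32 N and the slide still home. I'll hold briefly, then hand in.

```bash
python3 -m jog '[[0.1,0,0,0],[0.2,0,0,0],[0.2,0,0,0],[0.2,0,0,0],[0.2,0,0,0],[0.2,0,0,0],[0.2,0,0,0],[0.2,0,0,0],[0.2,0,0,0],[0.2,0,0,0],[0.2,0,0,0],[0.2,0,0,0]]'
python3 -c "
from station import bot
print(bot.hand_in())"
```

```text
t: 15.43
eef_pos: [0.4411, 0.1207, 0.2523]
tool_rot: [0.0, 0.707, 0.707, -0.0]
contact_force: [5.6, -1.8, -2.6]
gripper_width: 0.621
grasp_force: 32.1
the job is handed in; nothing more can be done
None
```

The job is handed in at 15.4 s, verdict not shown: the blue slide is home in the lamp house, and the arm still grips the handle with 32 N, holding the cover upright (last measured at about 1.556 rad, then moved 2 mm further towards 1.571).

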